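# Pack the specimen box for the courier

## Robot

A 6-joint arm with a two-finger parallel gripper is mounted at the origin on the work surface. World frame = base frame: x ahead of the robot, y to its left, z up, the work surface at z = 0. Lengths are in m, angles in degrees, forces in N, time in s.
With the tool pointing down it reaches from about 0.325 to 0.9 m from the base axis. Payload 6.1 kg.
Tool frame: the origin (TCP) lies on the centre line of the jaws, within the pads' length; the fingertips stand 11 mm ahead of it and the grasp point (between the pads) lies 8 mm behind it; z points along the fingers, y is the line along which they close (so a half turn about z gives the same grasp; the last joint's range is limited). The gripper opens to 85 mm and grips with 20 to 120 N. Pads are 22 mm wide; open, the fingers measure 114 mm over their backs; the gripper's body (76 mm by 85 mm) begins 54 mm behind the grasp point. The pads swing forward as they close: fully open they stand 13 mm farther back than shut.
Start: joints at [-72.943, 12.628, 87.462, -0, 79.91, -7.225], TCP at [0.257, -0.57, 0.242] pointing down, gripper open.
Joint ranges: [-170.65, 170.65], [-52.31, 119.04], [5.05, 147.46], [-71.25, 251.25], [11.57, 151.72], [-153.62, 153.62]. Speed limits (degrees/s): [147.25, 147.25, 172.46, 180, 180, 180].

## Interface

Orientations are given as [roll, pitch, yaw] about the fixed x, y, z axes, in that order (R = Rz(yaw) Ry(pitch) Rx(roll)).
In Python, from rig import bot gives the robot as it stands.
- The arm moves only by the tool carry_out, never from a script. Its argument "motion" is a list of rows, each a list of 3 entries, a list of its own where there are three numbers: the shift along the tool's x, y, z in mm, then the turn, a rotation vector about the tool's x, y, z in degrees, then the finger opening in mm, from 0 to 85.4. A call has 1 to 12 rows; each row is the pose to reach, as a shift and turn from the pose commanded when the call began, along the tool's axes at that moment; what a row does not reach only later rows make up. A row lasts 1/8 s, in which the tool goes at most 62.5 mm and 10.7 degrees, less where a joint would pass 70% of its speed; a pose out of reach is approached as far as the arm can. A call with a gripper value outside its range is refused whole. The fingers move at their own pace and stop on an object; the grip force is fixed at half the most. Time passes only in rows, so rows that repeat a pose let the fingers close. It gives the time, the measured TCP pose, the force, the opening and the grip force at its end, in the units of the state.
- bot.get_obs(): the state, without advancing time (a new reading comes with each control period).
- bot.grab_frame(name): name is "scene" or "side" or "wrist"; returns a dict with "img" (384x512x3 uint8, red, green, blue), "K" (3x3 intrinsics, pixels), "camera_from_world" (4x4, takes a point from world to camera coordinates). Camera axes: x right, y up, looking along -z (the intrinsics and any distortion apply to the point x, -y, -z); pixel columns grow to the right and rows downward; lengths in m; the calibration is good to about 2 mm. A picture is of the moment at which its call begins. There is no depth.
- bot.job_done(): hands the job in; it is judged then, once.
The state is a dict: "time": time; "qpos": joint angles; "joint_vel": joint speeds; "tau": joint torques, N m; "ee_pos": TCP position; "orientation": TCP orientation; "ft_force": force on the tool from outside, world axes, zero at the start; "wrist_torque": the same for the moment, N m; "grip_width": finger opening in m; "grip_force": force on a finger pad.
Only numpy, scipy, OpenCV 4.12 (cv2) and the standard library are available. Lean on these libraries where they do the work, as an engineer would, in place of code of your own. Each camera call takes 0.05 s, during which the arm holds its last target. There are 200 camera calls.

## Task

Get the specimen box ready for the courier: with its lid still open, take the spent blue cool brick out and lay it flat in a free spot on the aluminium tray, touching nothing else that stands there, and stand every specimen pot (three to five, with red, purple or light blue caps) upright inside the box. Then lower the lid gently, without letting it slam, until it is fully shut, and last lay the white temperature logger flat on top of the closed lid, near its middle, screen up. Leave everything else where it stands.

Things in the scene. Friction and masses are not known exactly. Their poses are not given: they have to be found in the camera images.
- box: white specimen transport box, fixed, open on top when its lid is up; outside 180 (its x) x 260 (its y) x 62 high, walls and floor 5 mm thick; origin at the centre of its underside on the bench; the lid's hinge runs along its y axis on its +x wall, which is the wall farther to the robot's left
- lid (a joint): hinge angle of the box's blue lid in rad: 0 shut, about 1.57 upright, 1.95 fully open. Panel 180 x 260 x 8 mm without handle; the hinge axis is its underside edge, at box coordinates x = +90, z = 62.5 mm. Stiff hinge: it stays where it is left at any angle, and takes about 1 to 3 N at the free edge to move; it can be pushed down on its outer face with the fingertips
- lid_top (a point): centre of the lid's outer (upper when shut) face; x away from the free edge towards the hinge, y along the hinge, z out of the face
- lid_edge (a point): middle of the lid's free edge on the outer face, 180 mm from the hinge axis
- tray: shallow aluminium tray lying on the bench at the robot's right, fixed; 260 (x) x 220 (y) x 15 high, walls and floor 3 mm thick; origin at the centre of its underside
- brick: spent cool brick: hard blue plastic block 100 (x) x 50 (y) x 34 high, about 150 g, lying flat in the box at the start; origin at the centre of its underside
- logger: white temperature logger: block 60 (x) x 40 (y) x 24 high with a grey screen and green light on top, about 80 g; lies on the bench; origin at the centre of its underside
- pot1: round specimen pot with red cap, 40 mm across and 50 high, about 70 g, standing on the bench between box and tray; may be absent; origin at the centre of its underside
- pot2: round specimen pot with red cap, 40 mm across and 50 high, about 70 g, standing on the bench between box and tray; may be absent; origin at the centre of its underside
- pot3: round specimen pot with purple cap, 40 mm across and 50 high, about 70 g, standing on the bench between box and tray; may be absent; origin at the centre of its underside
- pot4: round specimen pot with purple cap, 40 mm across and 50 high, about 70 g, standing on the bench between box and tray; may be absent; origin at the centre of its underside
- pot5: round specimen pot with light blue cap, 40 mm across and 50 high, about 70 g, standing on the bench between box and tray; may be absent; origin at the centre of its underside
- bottle: amber bottle with white cap, 46 across, 110 high mm, standing on the tray, not to be disturbed; may be absent; origin at the centre of its underside
- jar: white jar with blue lid, 50 across, 60 high mm, standing on the tray, not to be disturbed; may be absent; origin at the centre of its underside
- cup: steel cup, 52 across, 50 high mm, standing on the tray, not to be disturbed; may be absent; origin at the centre of its underside
- can: green can, 48 across, 80 high mm, standing on the tray, not to be disturbed; may be absent; origin at the centre of its underside
- tape: roll of white tape lying flat on the bench, 58 across, 22 high mm, not to be disturbed; origin at the centre of its underside
- gallipot: small steel bowl on the bench, 58 across, 35 high mm, not to be disturbed; origin at the centre of its underside
Things that resemble listed ones, but are neither listed nor needed, are in the scene too. Leave any green look-alike of the pot1 alone. What is shaped like the pot5 but yellow is not meant.

How it is judged:
By the outcome, as a careful person would: the job done as asked, in the order asked, and still so for the second after the job is handed in, with the robot touching nothing.
Of pot1, pot2, pot3, pot4, pot5 only 3 to 5 are there at a start; the rules pass over those that are not, and their reading is None.
Of bottle, jar, cup, can only 2 to 3 are there at a start; the rules pass over those that are not, and their reading is None.
At some moment in a run one of pot1, pot2, pot3, pot4, pot5 may be knocked a few centimetres aside while the robot is not near it.
It also fails if it takes over 210 s, if anything falls off the work surface, if the arm or the gripper's body presses on something with over 40 N, if the wrist force passes 120 N, or if a joint passes its speed limit or range.

## Working session

There is one attempt and no reset: what is moved stays moved. The work goes in short steps, Python scripts to look and compute and a tool call to move; the robot and the scene stay as the last step left them, time stands still between calls to the robot, and variables do not carry over. Pictures are saved under pics/ and viewed, at most 14 in all, crops included, and the job is handed in when it is done.

Besides the shell and the picture viewer there is one more tool, called as a command line: name --argument value ..., lists and objects as JSON in quotes. carry_out: Moves the arm, as the interface text tells. Its arguments: {"type":"object","properties":{"motion":{"type":"array","items":{"type":"array"}}},"required":["motion"]}

```bash
ls; mkdir -p pics; python3 - <<'E'
from rig import bot
import cv2,numpy as np
for n in("scene","side"):
    f=bot.grab_frame(n); cv2.imwrite(f"pics/{n}0.png",cv2.resize(f["img"][:,:,::-1],(800,600),interpolation=cv2.INTER_CUBIC))
    cv2.imwrite(f"{n}.png",f["img"][:,:,::-1]); np.savez(f"{n}.npz",**f)
    T=np.linalg.inv(f["camera_from_world"]);print(n,T.round(3),f["K"].round(1),[k for k in f])
o=bot.get_obs();print(o)
E
```

```text
pics
scene [[ 0.571 -0.448  0.688  1.344]
 [ 0.821  0.298 -0.487 -0.581]
 [ 0.013  0.843  0.538  0.691]
 [ 0.     0.     0.     1.   ]] [[400.1   0.  257.7]
 [  0.  400.1 195.1]
 [  0.    0.    1. ]] ['img', 'K', 'camera_from_world']
side [[ 0.994  0.077 -0.072  0.498]
 [-0.106  0.721 -0.685 -0.563]
 [-0.001  0.689  0.725  0.643]
 [ 0.     0.     0.     1.   ]] [[351.    0.  256. ]
 [  0.  351.  190.5]
 [  0.    0.    1. ]] ['img', 'K', 'camera_from_world']
{'time': 0.1, 'qpos': array([-7.29420092e+01,  1.26712222e+01,  8.75217256e+01, -1.59950176e-03,
        7.99106098e+01, -7.22592435e+00]), 'joint_vel': array([ 0.01018406, -0.17699159, -0.19654546, -0.00704085,  0.03445105,
        0.05530013]), 'tau': array([ 1.17175154e-03, -4.98242104e+01, -3.90547621e+01, -7.31443697e-05,
        5.68532836e-03,  6.47140155e-06]), 'ee_pos': array([ 0.25685357, -0.56918026,  0.24127999]), 'orientation': array([-1.79897067e+02, -1.14639241e-02,  2.42841864e+01]), 'ft_force': array([-0.3374777 ,  0.17533699, -0.44825468]), 'wrist_torque': array([-0.01722008,  0.01461119,  0.03556205]), 'grip_force': 0.0, 'grip_width': 0.0851326511929555}
```

View pics/scene0.png

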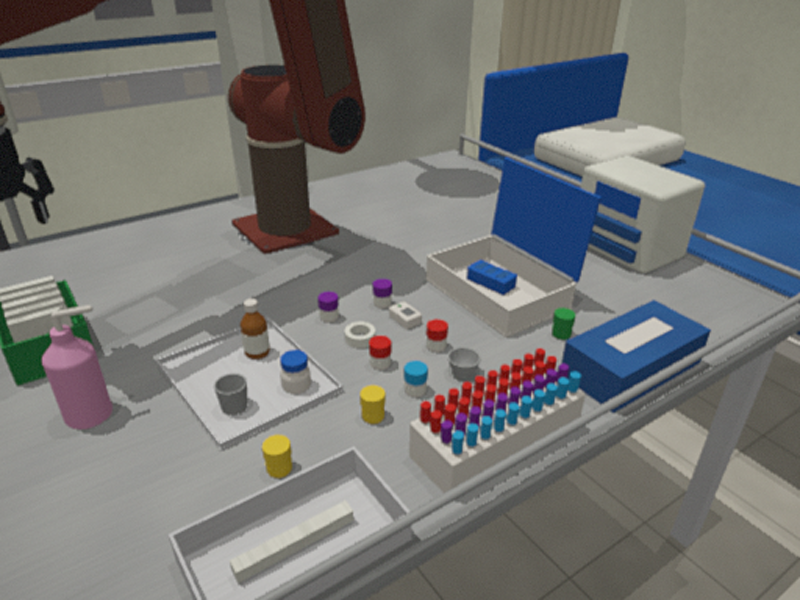

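View pics/side0.png

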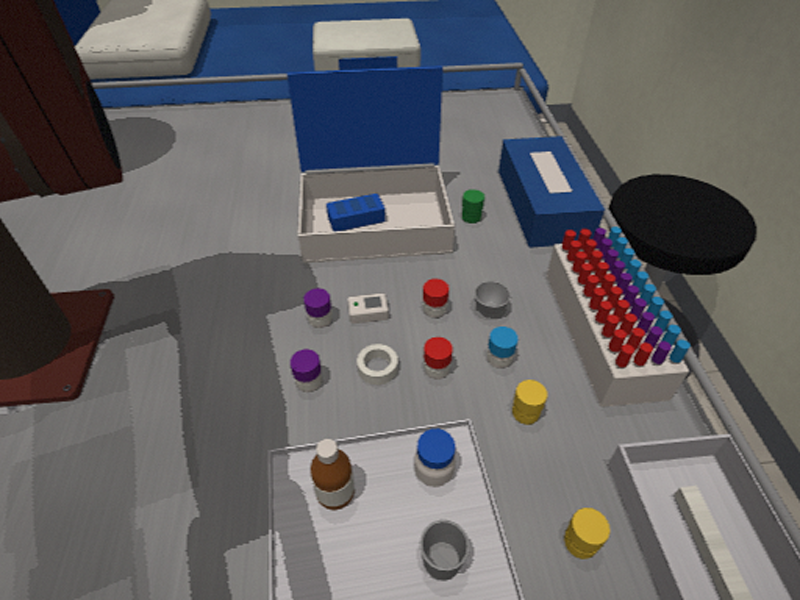

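All five pots are there: in the side view purple at (317,305) and (305,368), red at (435,295) and (438,355), light blue at (502,342). The yellow (530,400), (587,532) and green (473,205) look-alikes are not meant. The brick is in the box at (355,211), the logger at (368,306) and the tape at (377,362). The tray holds the bottle, the jar and the cup.

```bash
cat > h.py <<'E'
import numpy as np,cv2
from rig import bot
def ray(f,px,z):
    "pixel(s) of the 512x384 image -> world xy on plane z"
    T=np.linalg.inv(f["camera_from_world"]);px=np.atleast_2d(px).astype(float)
    d=np.c_[px,np.ones(len(px))]@np.linalg.inv(np.array(f["K"])).T
    d=(d*[1,-1,-1])@T[:3,:3].T;o=T[:3,3]
    return (o+d*((z-o[2])/d[:,2])[:,None])[:,:2]
def proj(f,P):
    P=np.atleast_2d(P);c=(np.c_[P,np.ones(len(P))]@np.array(f["camera_from_world"]).T)[:,:3]*[1,-1,-1]
    p=c@np.array(f["K"]).T;return p[:,:2]/p[:,2:]
H=dict(red=[(0,150,90),(6,255,255)],purple=[(132,80,40),(155,255,255)],cyan=[(95,120,110),(104,255,255)],yellow=[(20,150,90),(30,255,255)],green=[(50,120,40),(75,255,255)],blue=[(105,150,50),(122,255,255)])
def blobs(img,col,amin=40):
    hsv=cv2.cvtColor(img,cv2.COLOR_RGB2HSV);m=cv2.inRange(hsv,*[np.array(v,np.uint8) for v in H[col]])
    c,_=cv2.findContours(m,cv2.RETR_EXTERNAL,cv2.CHAIN_APPROX_NONE)
    return [k for k in c if cv2.contourArea(k)>amin]
def cen(k): M=cv2.moments(k);return np.array([M["m10"],M["m01"]])/M["m00"]
def go(xyz,yaw=None):
    "shift in tool axes (mm), turn about tool z (deg)"
    from scipy.spatial.transform import Rotation as R
    o=bot.get_obs();r=R.from_euler("xyz",o["orientation"],degrees=True)
    s=r.inv().apply(np.array(xyz)-o["ee_pos"])*1000
    t=(r.inv()*R.from_euler("xyz",[180,0,yaw],degrees=True)).as_rotvec(degrees=True) if yaw is not None else 0
    return np.round(s,1),np.round(t,1)
E
python3 - <<'E'
from h import *
F={n:dict(np.load(n+".npz")) for n in("scene","side")}
for n,f in F.items():
    print(n)
    for c in("red","purple","cyan","yellow","green","blue"):
        for k in blobs(f["img"],c):
            p=cen(k);print(c,p.round(),cv2.contourArea(k),"z.042",ray(f,p,.042)[0].round(3),end=" ")
            if c=="blue":print("z.03",ray(f,p,.03)[0].round(3),end="")
            print()
s=.64
print("rim scene",ray(F["scene"],np.array([(428,262),(490,238),(573,288),(507,312)])*s,.062).round(3))
print("rim side",ray(F["side"],np.array([(300,235),(302,172),(438,167),(453,227)])*s,.062).round(3))
print("tray scene",ray(F["scene"],np.array([(157,358),(266,318),(341,385),(222,443)])*s,.015).round(3))
print("tray side",ray(F["side"],np.array([(271,452),(470,421)])*s,.015).round(3))
print("logger",ray(F["side"],np.array([(368,303)])*s,.02),ray(F["scene"],np.array([(406,313)])*s,.02),"corners side",ray(F["side"],np.array([(348,295),(384,293),(389,306),(349,308)])*s,.024))
print("brick top side",ray(F["side"],np.array([(327,208),(380,196),(385,209),(331,221)])*s,.039))
print("lid side ends",proj(F["side"],[[.4,.3,.06],[.66,.3,.06]])/s)
for nm,a,b,z in(("bottle",(300,305),(255,305),.11),("jar",(436,448),(294,360),.06),("cup",(444,540),(232,382),.05)):
    print(nm,a,ray(F["side"],np.array([a])*s,z),ray(F["scene"],np.array([b])*s,z))
E
```

```text
scene
red [285. 260.] 355.5 z.042 [ 0.79  -0.105] 
red [306. 249.] 78.5 z.042 [ 0.787 -0.037] 
red [314. 246.] 69.5 z.042 [ 0.788 -0.011] 
red [336. 236.] 358.0 z.042 [0.79  0.064] 
red [243. 221.] 141.5 z.042 [ 0.602 -0.104] 
red [279. 211.] 122.5 z.042 [0.617 0.01 ] 
purple [285. 275.] 73.5 z.042 [ 0.831 -0.137] 
purple [295. 270.] 53.5 z.042 [ 0.828 -0.106] 
purple [304. 265.] 49.5 z.042 [ 0.827 -0.079] 
purple [312. 261.] 43.5 z.042 [ 0.827 -0.052] 
purple [341. 246.] 268.0 z.042 [0.827 0.044] 
purple [210. 192.] 116.0 z.042 [ 0.42  -0.107] 
purple [244. 184.] 111.0 z.042 [0.436 0.01 ] 
cyan [292. 282.] 57.5 z.042 [ 0.855 -0.136] 
cyan [302. 277.] 55.0 z.042 [ 0.854 -0.108] 
cyan [311. 272.] 58.0 z.042 [ 0.856 -0.082] 
cyan [345. 255.] 459.5 z.042 [0.856 0.028] 
cyan [265. 238.] 154.0 z.042 [ 0.694 -0.095] 
yellow [177. 291.] 364.5 z.042 [ 0.738 -0.363] 
yellow [238. 258.] 285.5 z.042 [ 0.72  -0.195] 
green [ 51. 209.] 106.0 z.042 [ 0.251 -0.522] 
green [360. 207.] 190.0 z.042 [0.729 0.219] 
green [ 15. 227.] 646.5 z.042 [ 0.286 -0.618] 
green [ 42. 188.] 71.0 z.042 [ 0.114 -0.51
[... 1535 characters left out ...]
ay scene [[ 0.383 -0.428]
 [ 0.372 -0.217]
 [ 0.627 -0.197]
 [ 0.644 -0.41 ]]
tray side [[ 0.373 -0.217]
 [ 0.628 -0.2  ]]
logger [[0.50941498 0.01853079]] [[0.51386227 0.01458937]] corners side [[0.47938028 0.0351939 ]
 [0.53570161 0.03351522]
 [0.54095311 0.00507465]
 [0.47978184 0.00746241]]
brick top side [[0.45110666 0.24166909]
 [0.548735   0.26744378]
 [0.55450532 0.22757007]
 [0.45753618 0.20360109]]
lid side ends [[297.47464012 181.2463715 ]
 [437.61414808 172.59937762]]
bottle (300, 305) [[ 0.41812919 -0.0596141 ]] [[ 0.46103942 -0.26680035]]
jar (436, 448) [[ 0.57218356 -0.25729251]] [[ 0.57641992 -0.2548082 ]]
cup (444, 540) [[ 0.56589577 -0.35747912]] [[ 0.56111927 -0.35676889]]
```

```bash
python3 - <<'E'
import cv2
a=cv2.imread("side.png")[85:310,165:400];cv2.imwrite("pics/sidecrop.png",cv2.resize(a,None,fx=2.6,fy=2.6,interpolation=cv2.INTER_CUBIC))
E
```

```text
(no output)
```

View pics/sidecrop.png

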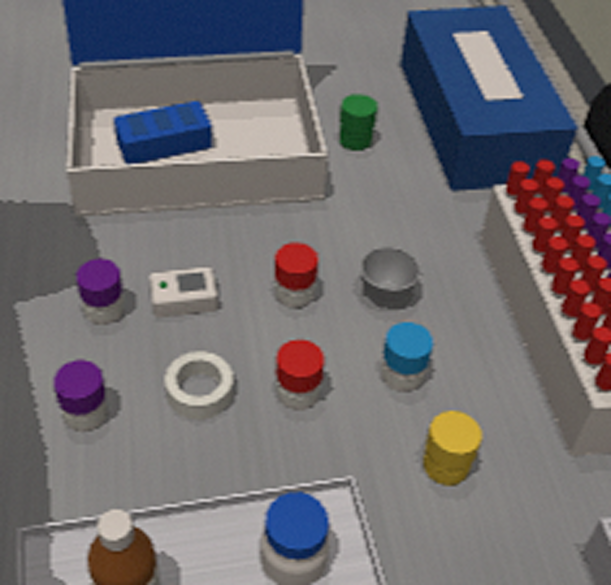

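The crop shows five capped pots: purple (99,285) and (80,385), red (297,265) and (300,365), light blue (408,345). The yellow (453,440) and green (357,115) ones are plain cylinders, so they are not meant. I'll start with the brick, moving to above it.

```bash
python3 - <<'E'
from h import *
F={n:dict(np.load(n+".npz")) for n in("scene","side")}
s=.64
print("bottle",ray(F["side"],np.array([(327,447)])*s,.11),ray(F["scene"],np.array([(251,302)])*s,.11))
print(go([.503,.235,.16],14.3))
E
```

```text
bottle [[ 0.4506894  -0.27009403]] [[ 0.44826533 -0.26861627]]
(array([ 555.1, -631.6,   82.5]), array([-0.1, -0. , 10. ]))
```

carry_out --motion '[[[555,-631,60],[0,0,10],85],[[555,-631,60],[0,0,10],85],[[555,-631,60],[0,0,10],85],[[555,-631,60],[0,0,10],85],[[555,-631,60],[0,0,10],85],[[555,-631,60],[0,0,10],85],[[555,-631,60],[0,0,10],85],[[555,-631,60],[0,0,10],85],[[555,-631,60],[0,0,10],85],[[555,-631,60],[0,0,10],85],[[555,-631,60],[0,0,10],85],[[555,-631,60],[0,0,10],85]]'

```text
time: 1.6
ee_pos: [0.4765, 0.1477, 0.1886]
orientation: [180.0, -0.0, 14.3]
ft_force: [1.1, -1.0, 0.0]
grip_width: 0.0851
grip_force: 0.0
```

carry_out --motion '[[[0,0,0],[0,0,0],85],[[0,0,0],[0,0,0],85]]'

```text
time: 1.85
ee_pos: [0.4758, 0.1454, 0.1883]
orientation: [180.0, 0.1, 14.4]
ft_force: [0.5, -0.2, 1.7]
grip_width: 0.085
grip_force: 0.0
```

```bash
python3 - <<'E'
from h import *
o=bot.get_obs();print(o["time"],o["ee_pos"],o["orientation"],go([.503,.235,.16],14.3))
E
```

```text
1.85 [0.47579771 0.14543065 0.18829478] [1.79979466e+02 9.02754310e-02 1.43534193e+01] (array([ 48.6, -80. ,  28.2]), array([0. , 0.1, 0.1]))
```

carry_out --motion '[[[24,-40,0],[0,0,0],85],[[48,-80,0],[0,0,0],85],[[48,-80,0],[0,0,0],85]]'

```text
time: 2.22
ee_pos: [0.5038, 0.2352, 0.1891]
orientation: [-180.0, -0.0, 14.3]
ft_force: [0.0, -0.8, -0.4]
grip_width: 0.085
grip_force: 0.0
```

```bash
python3 - <<'E'
from h import *
f=bot.grab_frame("wrist");cv2.imwrite("pics/w1.png",f["img"][:,:,::-1])
for k in blobs(f["img"],"blue",1500): 
    print(cv2.contourArea(k),cen(k).round(),ray(f,cen(k),.037),ray(f,cv2.boxPoints(cv2.minAreaRect(k)),.039).round(3))
E
```

```text
3549.5 [248. 175.] [[0.5064951  0.24754654]] [[0.546 0.28 ]
 [0.557 0.236]
 [0.462 0.21 ]
 [0.449 0.259]]
53016.0 [ 83. 149.] [[0.49044303 0.42526362]] [[0.61  0.501]
 [0.653 0.331]
 [0.189 0.249]
 [0.117 0.529]]
```

View pics/w1.png

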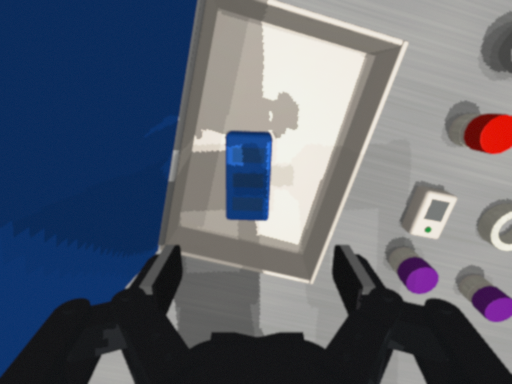

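Wrist view: the brick is at (248,175), the box rim corners are at (407,43), (312,282), (160,250), and the logger is at (430,212). Descending on the brick.

carry_out --motion '[[[1,-7,50],[0,0,0],80],[[1,-7,100],[0,0,0],80],[[1,-7,140],[0,0,0],80],[[1,-7,166],[0,0,0],80],[[1,-7,166],[0,0,0],80],[[1,-7,166],[0,0,0],45],[[1,-7,166],[0,0,0],40],[[1,-7,166],[0,0,0],40],[[1,-7,166],[0,0,0],40],[[1,-7,166],[0,0,0],40]]'

```text
time: 3.52
ee_pos: [0.5043, 0.2422, 0.0253]
orientation: [180.0, -0.2, 14.3]
ft_force: [-0.6, -2.3, 6.9]
grip_width: 0.0487
grip_force: 64.2
```

```bash
python3 - <<'E'
from h import *
o=bot.get_obs();print(o["ee_pos"],o["grip_width"],o["grip_force"],o["ft_force"])
f=bot.grab_frame("wrist");np.savez("w2.npz",**f)
s=np.array([.455,-.365,.20]);print(go([.48,-.03,.21],10),go([*s[:2],.21],4))
E
```

```text
[0.50431365 0.24216028 0.02534014] 0.048687274350627835 64.22526240348816 [-0.58226579 -2.26269332  6.89931713]
(array([ -89.9,  257.8, -185. ]), array([ 0. , -0.2,  4.3])) (array([-196.8,  576.3, -185.3]), array([-0. , -0.2, 10.3]))
```

carry_out --motion '[[[0,0,-60],[0,0,0],40],[[0,0,-120],[0,0,0],40],[[0,0,-180],[0,0,0],40],[[-18,52,-185],[0,0,0],40],[[-36,105,-185],[0,0,2],40],[[-54,157,-185],[0,0,4],40],[[-71,210,-185],[0,0,6],40],[[-89,262,-185],[0,0,8],40],[[-107,314,-185],[0,0,10],40],[[-125,367,-185],[0,0,10],40],[[-143,419,-185],[0,0,10],40],[[-161,472,-185],[0,0,10],40]]'

```text
time: 5.08
ee_pos: [0.4624, -0.257, 0.2086]
orientation: [180.0, -0.1, 4.3]
ft_force: [0.8, -0.1, -1.5]
grip_width: 0.0489
grip_force: 63.3
```

```bash
python3 - <<'E'
from h import *
o=bot.get_obs();print(o["ee_pos"],o["orientation"],o["grip_width"],o["grip_force"],o["ft_force"])
print(go([.455,-.365,.21],4))
E
```

```text
[ 0.46238528 -0.25696728  0.20863652] [ 1.79952812e+02 -5.86828836e-02  4.28975060e+00] 0.04893552962651945 63.2697057723999 [ 0.76418071 -0.1047728  -1.49056942]
(array([-15.4, 107.2,  -1.3]), array([ 0. , -0.1,  0.3]))
```

carry_out --motion '[[[-8,54,0],[0,0,0],40],[[-15,108,0],[0,0,0],40],[[-15,108,0],[0,0,0],40],[[-15,108,60],[0,0,0],40],[[-15,108,115],[0,0,0],40],[[-15,108,155],[0,0,0],40],[[-15,108,175],[0,0,0],40],[[-15,108,181],[0,0,0],40],[[-15,108,184],[0,0,0],40],[[-15,108,184],[0,0,0],40]]'

```text
time: 6.32
ee_pos: [0.4568, -0.3649, 0.0255]
orientation: [179.9, -0.1, 4.3]
ft_force: [0.0, -0.3, -1.1]
grip_width: 0.049
grip_force: 63.4
```

carry_out --motion '[[[0,0,2],[0,0,0],40],[[0,0,2],[0,0,0],40],[[0,0,2],[0,0,0],52],[[0,0,2],[0,0,0],60],[[0,0,2],[0,0,0],62],[[0,0,2],[0,0,0],62],[[0,0,-30],[0,0,0],62],[[0,0,-90],[0,0,0],62],[[0,0,-150],[0,0,0],62],[[0,0,-175],[0,0,0],62]]'

```text
time: 7.58
ee_pos: [0.4574, -0.3655, 0.2038]
orientation: [179.7, -0.2, 4.3]
ft_force: [-0.2, 0.7, -0.1]
grip_width: 0.0621
grip_force: 0.0
```

```bash
python3 - <<'E'
from h import *
print(bot.get_obs()["ft_force"])
for n in("side","wrist"):
    f=bot.grab_frame(n);np.savez(n+"2.npz",**f);cv2.imwrite(f"{n}2.png",f["img"][:,:,::-1])
    for c in("red","purple","cyan"):
        for k in blobs(f["img"],c,70): print(n,c,ray(f,cen(k),.042)[0].round(3))
a=cv2.imread("side2.png")[80:,130:430];b=cv2.imread("wrist2.png");cv2.imwrite("pics/c2.png",np.hstack([cv2.resize(a,(380,384)),cv2.resize(b,(420,384))]))
E
```

```text
[-0.15413839  0.67584432 -0.0867787 ]
side red [ 0.878 -0.138]
side red [ 0.598 -0.105]
side red [0.612 0.01 ]
side red [ 0.864 -0.025]
side purple [ 0.904 -0.137]
side purple [ 0.907 -0.01 ]
side cyan [ 0.931 -0.137]
side cyan [ 0.692 -0.096]
side cyan [ 0.934 -0.009]
wrist red [ 0.595 -0.119]
wrist purple [ 0.418 -0.106]
```

View pics/c2.png

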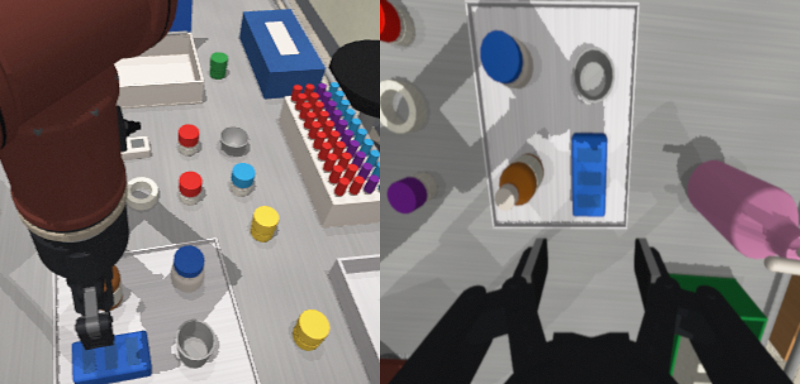

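The brick lies flat in the tray, clear of the bottle, the cup and the wall. Next is red pot A at (0.611, 0.010).

```bash
python3 - <<'E'
from h import *
print(go([.611,.0105,.20],0),go([.611,.0105,.025],0))
E
```

```text
(array([ 181. , -363.8,    2.1]), array([ 0.3, -0.3,  4.3])) (array([ 180.2, -364.8,  177.1]), array([ 0.3, -0.3,  4.3]))
```

carry_out --motion '[[[26,-52,0],[0,0,2],85],[[52,-104,0],[0,0,4],85],[[78,-156,0],[0,0,4],85],[[103,-208,0],[0,0,4],85],[[129,-260,0],[0,0,4],85],[[155,-312,0],[0,0,4],85],[[181,-364,0],[0,0,4],85],[[181,-364,0],[0,0,4],85],[[181,-364,60],[0,0,4],85],[[181,-364,90],[0,0,4],85],[[181,-364,90],[0,0,4],85]]'

```text
time: 9.05
ee_pos: [0.6055, 0.0118, 0.1043]
orientation: [-180.0, 0.5, 0.2]
ft_force: [0.2, 0.3, 0.9]
grip_width: 0.0848
grip_force: 0.0
```

```bash
cat > look.py <<'E'
from h import *
import sys
# pot positions from all cameras in the bench zone
for n in("wrist","side","scene"):
    f=bot.grab_frame(n)
    for c in("red","purple","cyan"):
        for k in blobs(f["img"],c,60):
            p=ray(f,cen(k),.045)[0]
            if .36<p[0]<.76 and -.17<p[1]<.13: print(n,c,p.round(3))
o=bot.get_obs();print(o["ee_pos"].round(4),o["orientation"].round(1),"grip",o["grip_width"].round(4),"F",o["ft_force"].round(1))
for a in sys.argv[1:]: print(a,*go([float(v) for v in a.split(",")],0))
E
python3 look.py .611,.0105,.026
```

```text
wrist red [ 0.601 -0.1  ]
wrist red [0.615 0.013]
wrist purple [ 0.423 -0.118]
wrist cyan [ 0.694 -0.094]
side red [ 0.597 -0.106]
side red [0.61  0.006]
side purple [ 0.417 -0.109]
side purple [0.433 0.005]
side cyan [ 0.694 -0.09 ]
scene red [ 0.605 -0.106]
scene red [0.62  0.008]
scene purple [ 0.425 -0.109]
scene purple [0.442 0.006]
scene cyan [ 0.697 -0.097]Traceback (most recent call last):
  File "look.py", line 10, in <module>
    o=bot.get_obs();print(o["ee_pos"].round(4),o["orientation"].round(1),"grip",o["grip_width"].round(4),"F",o["ft_force"].round(1))
                                                                                ^^^^^^^^^^^^^^^^^^^^^
AttributeError: 'float' object has no attribute 'round'
```

carry_out --motion '[[[7,1,30],[0,0,0],85],[[7,1,65],[0,0,0],85],[[7,1,79],[0,0,0],85],[[7,1,79],[0,0,0],85],[[7,1,79],[0,0,0],40],[[7,1,79],[0,0,0],32],[[7,1,79],[0,0,0],32],[[7,1,79],[0,0,0],32],[[7,1,79],[0,0,0],32],[[7,1,20],[0,0,0],32],[[7,1,-40],[0,0,0],32],[[7,1,-80],[0,0,0],32]]'

```text
time: 10.7
ee_pos: [0.6171, 0.0114, 0.1923]
orientation: [180.0, -0.2, 0.3]
ft_force: [0.1, -0.4, -1.7]
grip_width: 0.0385
grip_force: 60.5
```

```bash
sed -i 's/"grip",o\["grip_width"\].round(4)/"grip",o["grip_width"]/' look.py
python3 - <<'E'
from h import *
o=bot.get_obs();print(o["ee_pos"],o["orientation"],o["grip_width"],o["grip_force"])
f=bot.grab_frame("wrist");cv2.imwrite("pics/w3.png",f["img"][:,:,::-1]);np.savez("w3.npz",**f)
print(go([.62,.26,.17],0))
E
```

```text
[0.61712145 0.01142873 0.19230962] [179.97962476  -0.19355426   0.28489634] 0.03852871867296439 60.51375389099121
(array([   1.2, -248.8,   27.9]), array([ 0.1, -0.6,  0.3]))
```

View pics/w3.png

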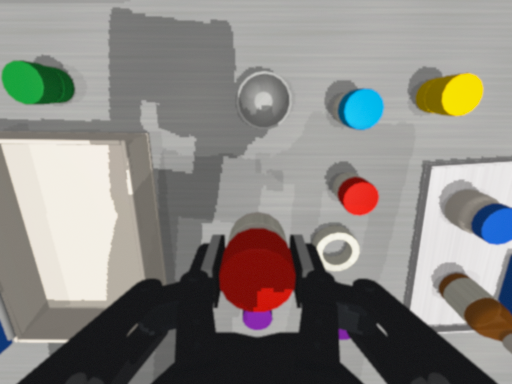

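The red pot is held. The box rim shows outer corners at about (149,132), with the near wall running to (172,320).

```bash
python3 - <<'E'
from h import *
f=dict(np.load("w3.npz"))
print(ray(f,[(149,131),(170,310),(0,131),(125,140),(150,322),(10,344)],.062).round(3))
E
```

```text
[[0.672 0.117]
 [0.457 0.118]
 [0.671 0.261]
 [0.663 0.141]
 [0.438 0.145]
 [0.401 0.331]]
```

```bash
python3 - <<'E'
from h import *
for n in("side","scene"):
    f=dict(np.load(n+".npz"))
    for t in(1.57,1.7,1.8,1.95):
        y=.315-.18*np.cos(t);z=.0625+.18*np.sin(t)
        print(n,t,(proj(f,[[.41,y,z],[.67,y,z]])/.64).round())
E
```

```text
side 1.57 [[288.  80.]
 [448.  73.]]
side 1.7 [[289.  75.]
 [445.  67.]]
side 1.8 [[290.  72.]
 [443.  65.]]
side 1.95 [[291.  70.]
 [441.  63.]]
scene 1.57 [[496. 159.]
 [592. 200.]]
scene 1.7 [[504. 158.]
 [600. 198.]]
scene 1.8 [[510. 158.]
 [606. 198.]]
scene 1.95 [[518. 159.]
 [614. 199.]]
```

carry_out --motion '[[[1,-61,0],[0,0,0],32],[[1,-122,0],[0,0,0],32],[[1,-183,0],[0,0,0],32],[[1,-244,0],[0,0,0],32],[[1,-244,0],[0,0,0],32],[[1,-244,60],[0,0,0],32],[[1,-244,115],[0,0,0],32],[[1,-244,145],[0,0,0],32],[[1,-244,157],[0,0,0],32],[[1,-244,160],[0,0,0],32],[[1,-244,160],[0,0,0],32]]'

```text
time: 12.12
ee_pos: [0.6149, 0.2538, 0.0346]
orientation: [179.9, 0.3, 0.3]
ft_force: [-23.3, -8.0, 39.4]
grip_width: 0.0385
grip_force: 68.3
```

carry_out --motion '[[[0,0,-2],[0,0,0],32],[[0,0,-2],[0,0,0],38],[[0,0,-2],[0,0,0],46],[[0,0,-2],[0,0,0],48],[[0,0,-2],[0,0,0],48],[[0,0,-40],[0,0,0],48],[[0,0,-100],[0,0,0],48],[[0,0,-150],[0,0,0],85],[[0,0,-150],[0,0,0],85]]'

```text
time: 13.25
ee_pos: [0.6194, 0.2564, 0.1852]
orientation: [-179.8, -0.6, 0.3]
ft_force: [-0.6, -0.1, -0.9]
grip_width: 0.0816
grip_force: 0.0
```

```bash
python3 look.py .602,-.105,.18; python3 - <<'E'
from h import *
ims=[]
for n in("wrist","side"):
    f=bot.grab_frame(n);ims.append(f["img"][:,:,::-1])
    for k in blobs(f["img"],"red",60):
        p=ray(f,cen(k),.05)[0]
        if p[1]>.13:print(n,p)
cv2.imwrite("pics/c3.png",np.hstack([cv2.resize(ims[0],(400,300)),cv2.resize(ims[1],(400,300))]))
E
```

```text
side red [ 0.597 -0.106]
side purple [ 0.417 -0.109]
side purple [0.433 0.005]
side cyan [ 0.694 -0.09 ]
scene red [ 0.605 -0.106]
scene purple [ 0.425 -0.109]
scene purple [0.442 0.006]
scene cyan [ 0.697 -0.097]
[0.6152 0.2552 0.1774] [1.8e+02 1.0e-01 3.0e-01] grip 0.08484310151058672 F [-0.3  0.5 -0.1]
.602,-.105,.18 [-15.  360.2  -2.4] [0.  0.1 0.3]
wrist [0.61361493 0.25551767]
side [0.60838972 0.24167434]
```

View pics/c3.png

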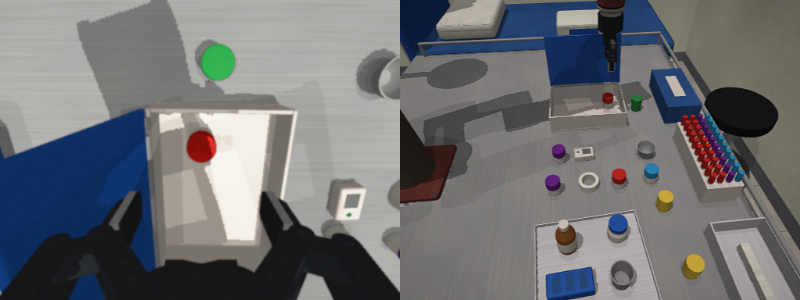

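The red pot stands upright in the box at (202,147) of the left frame. Next is red B at (0.602,-0.105).

carry_out --motion '[[[-2,60,0],[0,0,0],85],[[-4,120,0],[0,0,0],85],[[-6,180,0],[0,0,0],85],[[-9,240,0],[0,0,0],85],[[-11,300,0],[0,0,0],85],[[-13,360,0],[0,0,0],85],[[-13,360,0],[0,0,0],85],[[-13,360,60],[0,0,0],85],[[-13,360,90],[0,0,0],85],[[-13,360,90],[0,0,0],85],[[-13,360,90],[0,0,0],85]]'

```text
time: 14.88
ee_pos: [0.6055, -0.104, 0.0897]
orientation: [180.0, -0.0, 0.3]
ft_force: [-0.2, -0.8, -0.1]
grip_width: 0.0849
grip_force: 0.0
```

```bash
python3 look.py .602,-.105,.026
```

```text
wrist red [ 0.601 -0.102]
wrist purple [0.448 0.018]
wrist cyan [ 0.694 -0.092]
side red [ 0.594 -0.108]
side purple [ 0.417 -0.109]
side purple [0.433 0.005]
side cyan [ 0.694 -0.09 ]
scene red [ 0.605 -0.106]
scene purple [ 0.425 -0.109]
scene cyan [ 0.697 -0.097]
[ 0.6063 -0.1047  0.091 ] [179.9  -0.2   0.3] grip 0.08494623417357555 F [ 0.6 -1.2  0.7]
.602,-.105,.026 [-4.5  0.3 65. ] [ 0.1 -0.2  0.3]
```

carry_out --motion '[[[-4,0,45],[0,0,0],85],[[-4,0,65],[0,0,0],85],[[-4,0,65],[0,0,0],85],[[-4,0,65],[0,0,0],40],[[-4,0,65],[0,0,0],32],[[-4,0,65],[0,0,0],32],[[-4,0,65],[0,0,0],32],[[-4,0,65],[0,0,0],32]]'

```text
time: 16.02
ee_pos: [0.6022, -0.105, 0.0256]
orientation: [179.9, -0.2, 0.3]
ft_force: [-0.1, -0.2, 5.9]
grip_width: 0.0388
grip_force: 60.3
```

```bash
python3 - <<'E'
from h import *
o=bot.get_obs();print(o["ee_pos"],o["grip_width"],o["grip_force"],go([.54,.255,.19],0))
E
```

```text
[ 0.60221782 -0.10497611  0.02560676] 0.038784685175660645 60.28242588043213 (array([ -60. , -360.1, -164.9]), array([ 0. , -0.2,  0.3]))
```

carry_out --motion '[[[0,0,-50],[0,0,0],32],[[0,0,-110],[0,0,0],32],[[0,0,-140],[0,0,0],32],[[-10,-60,-140],[0,0,0],32],[[-20,-120,-140],[0,0,0],32],[[-30,-180,-140],[0,0,0],32],[[-40,-240,-140],[0,0,0],32],[[-50,-300,-140],[0,0,0],32],[[-60,-360,-140],[0,0,0],32],[[-60,-360,-140],[0,0,0],32],[[-60,-360,-80],[0,0,0],32],[[-60,-360,-45],[0,0,0],32]]'

```text
time: 17.52
ee_pos: [0.5378, 0.254, 0.0664]
orientation: [179.9, 0.1, 0.3]
ft_force: [-0.5, -0.5, -1.5]
grip_width: 0.0388
grip_force: 60.6
```

carry_out --motion '[[[0,0,20],[0,0,0],32],[[0,0,34],[0,0,0],32],[[0,0,38],[0,0,0],32],[[0,0,38],[0,0,0],32]]'

```text
time: 18.02
ee_pos: [0.5399, 0.2552, 0.0318]
orientation: [-180.0, -0.1, 0.3]
ft_force: [0.3, -0.5, -0.7]
grip_width: 0.0384
grip_force: 60.6
```

carry_out --motion '[[[0,0,1],[0,0,0],32],[[0,0,1],[0,0,0],38],[[0,0,1],[0,0,0],46],[[0,0,1],[0,0,0],48],[[0,0,1],[0,0,0],48],[[0,0,-40],[0,0,0],48],[[0,0,-100],[0,0,0],48],[[0,0,-145],[0,0,0],85],[[25,55,-145],[0,0,0],85],[[50,110,-145],[0,0,0],85],[[75,165,-145],[0,0,0],85]]'

```text
time: 19.4
ee_pos: [0.6155, 0.0891, 0.1763]
orientation: [-180.0, -0.0, 0.3]
ft_force: [-0.7, -0.2, -1.2]
grip_width: 0.0851
grip_force: 0.0
```

```bash
python3 look.py .695,-.093,.10
```

```text
wrist purple [0.438 0.013]
wrist cyan [ 0.693 -0.095]
side purple [ 0.417 -0.109]
side purple [0.433 0.005]
side cyan [ 0.694 -0.09 ]
scene purple [ 0.425 -0.109]
scene purple [0.442 0.006]
scene cyan [ 0.697 -0.097]
[0.6158 0.0875 0.1758] [180.  -0.   0.] grip 0.08493841033411384 F [-0.3  0.7  0.3]
.695,-.093,.10 [ 79.2 180.5  75.9] [ 0. -0.  0.]
```

carry_out --motion '[[[26,57,0],[0,0,0],85],[[53,115,0],[0,0,0],85],[[79,180,0],[0,0,0],85],[[79,180,0],[0,0,0],85],[[79,180,55],[0,0,0],85],[[79,180,105],[0,0,0],85],[[79,180,140],[0,0,0],85],[[79,180,150],[0,0,0],85],[[79,180,150],[0,0,0],85],[[79,180,150],[0,0,0],40],[[79,180,150],[0,0,0],32],[[79,180,150],[0,0,0],32]]'

```text
time: 21.05
ee_pos: [0.6962, -0.0896, 0.0281]
orientation: [180.0, -0.2, 0.3]
ft_force: [1.4, 0.2, -0.4]
grip_width: 0.0389
grip_force: 60.2
```

carry_out --motion '[[[0,0,0],[0,0,0],32],[[0,0,0],[0,0,0],32]]'

```text
time: 21.3
ee_pos: [0.6962, -0.0895, 0.028]
orientation: [180.0, -0.2, 0.3]
ft_force: [-0.8, 0.7, 7.1]
grip_width: 0.0386
grip_force: 60.6
```

```bash
python3 - <<'E'
from h import *
o=bot.get_obs();print(o["ee_pos"],o["grip_width"],o["grip_force"],go([.465,.255,.17],0))
E
```

```text
[ 0.69615046 -0.08954706  0.02800118] 0.03857902893040159 60.61609983444214 (array([-229.1, -345.5, -143. ]), array([ 0. , -0.2,  0.3]))
```

carry_out --motion '[[[0,0,-50],[0,0,0],32],[[0,0,-110],[0,0,0],32],[[0,0,-140],[0,0,0],32],[[-33,-49,-140],[0,0,0],32],[[-66,-99,-140],[0,0,0],32],[[-99,-148,-140],[0,0,0],32],[[-131,-198,-140],[0,0,0],32],[[-164,-247,-140],[0,0,0],32],[[-197,-296,-140],[0,0,0],32],[[-229,-345,-140],[0,0,0],32],[[-229,-345,-140],[0,0,0],32],[[-229,-345,-80],[0,0,0],32]]'

```text
time: 22.8
ee_pos: [0.4689, 0.2568, 0.1108]
orientation: [-179.8, -0.7, 0.4]
ft_force: [0.2, -0.3, -1.9]
grip_width: 0.0385
grip_force: 60.6
```

carry_out --motion '[[[0,0,40],[0,0,0],32],[[0,0,65],[0,0,0],32],[[0,0,73],[0,0,0],32],[[0,0,73],[0,0,0],32]]'

```text
time: 23.3
ee_pos: [0.4649, 0.254, 0.0336]
orientation: [180.0, -0.0, 0.2]
ft_force: [0.4, -0.0, -1.6]
grip_width: 0.0385
grip_force: 60.7
```

carry_out --motion '[[[0,0,1],[0,0,0],32],[[0,0,1],[0,0,0],38],[[0,0,1],[0,0,0],46],[[0,0,1],[0,0,0],48],[[0,0,1],[0,0,0],48],[[0,0,-40],[0,0,0],48],[[0,0,-100],[0,0,0],48],[[0,0,-142],[0,0,0],85],[[-7,60,-142],[0,0,0],85],[[-14,120,-142],[0,0,0],85],[[-21,170,-142],[0,0,0],85]]'

```text
time: 24.68
ee_pos: [0.4434, 0.0831, 0.175]
orientation: [180.0, -0.0, 0.3]
ft_force: [-0.0, 0.1, -0.4]
grip_width: 0.0848
grip_force: 0.0
```

```bash
python3 look.py .437,.008,.026
```

```text
wrist purple [ 0.419 -0.101]
wrist purple [0.435 0.012]
side purple [ 0.417 -0.109]
side purple [0.433 0.005]
scene purple [ 0.425 -0.109]
scene purple [0.442 0.006]
[0.4437 0.0828 0.1749] [180.  -0.   0.] grip 0.08509363400865881 F [0.1 0.1 0. ]
.437,.008,.026 [ -6.8  74.8 148.9] [ 0. -0.  0.]
```

carry_out --motion '[[[-3,40,0],[0,0,0],85],[[-7,74,0],[0,0,0],85],[[-7,74,0],[0,0,0],85],[[-7,74,55],[0,0,0],85],[[-7,74,105],[0,0,0],85],[[-7,74,138],[0,0,0],85],[[-7,74,148],[0,0,0],85],[[-7,74,148],[0,0,0],85],[[-7,74,148],[0,0,0],40],[[-7,74,148],[0,0,0],32],[[-7,74,148],[0,0,0],32],[[-7,74,148],[0,0,0],32]]'

```text
time: 26.32
ee_pos: [0.4385, 0.0104, 0.0283]
orientation: [180.0, -0.1, 0.3]
ft_force: [-0.9, 1.4, 6.6]
grip_width: 0.0388
grip_force: 59.9
```

carry_out --motion '[[[0,0,0],[0,0,0],32]]'

```text
time: 26.45
ee_pos: [0.4385, 0.0104, 0.0283]
orientation: [180.0, -0.1, 0.3]
ft_force: [-1.2, -0.6, 7.1]
grip_width: 0.0387
grip_force: 59.9
```

```bash
python3 - <<'E'
from h import *
o=bot.get_obs();print(o["ee_pos"],o["grip_width"],o["grip_force"],go([.502,.187,.17],0))
E
```

```text
[0.43846453 0.01041776 0.0282759 ] 0.038657929138885216 59.92923617362976 (array([  64.7, -176.3, -141.6]), array([ 0. , -0.1,  0.3]))
```

carry_out --motion '[[[0,0,-50],[0,0,0],32],[[0,0,-110],[0,0,0],32],[[0,0,-140],[0,0,0],32],[[21,-60,-140],[0,0,0],32],[[42,-120,-140],[0,0,0],32],[[64,-180,-140],[0,0,0],32],[[64,-180,-140],[0,0,0],32],[[64,-180,-80],[0,0,0],32],[[64,-180,-40],[0,0,0],32],[[64,-180,-15],[0,0,0],32],[[64,-180,-7],[0,0,0],32],[[64,-180,-7],[0,0,0],32]]'

```text
time: 27.95
ee_pos: [0.5006, 0.1903, 0.0347]
orientation: [180.0, -0.0, 0.2]
ft_force: [0.9, -0.1, -0.0]
grip_width: 0.0388
grip_force: 60.8
```

carry_out --motion '[[[0,0,2],[0,0,0],32],[[0,0,2],[0,0,0],38],[[0,0,2],[0,0,0],46],[[0,0,2],[0,0,0],48],[[0,0,2],[0,0,0],48],[[0,0,-40],[0,0,0],48],[[0,0,-100],[0,0,0],48],[[0,0,-142],[0,0,0],85],[[-16,59,-142],[0,0,0],85],[[-32,118,-142],[0,0,0],85],[[-48,177,-142],[0,0,0],85],[[-64,236,-142],[0,0,0],85]]'

```text
time: 29.45
ee_pos: [0.4368, -0.0469, 0.176]
orientation: [180.0, -0.0, 0.3]
ft_force: [1.1, -1.2, 1.0]
grip_width: 0.085
grip_force: 0.0
```

```bash
python3 look.py .4205,-.108,.026
```

```text
wrist purple [ 0.419 -0.104]
side purple [ 0.417 -0.109]
scene purple [ 0.425 -0.109]
[ 0.4369 -0.0479  0.1759] [ 1.8e+02 -0.0e+00 -1.0e-01] grip 0.08492423837199585 F [0.3 0.2 0.7]
.4205,-.108,.026 [-16.4  60.1 150. ] [ 0.  -0.  -0.1]
```

carry_out --motion '[[[-8,30,0],[0,0,0],85],[[-16,58,0],[0,0,0],85],[[-16,58,0],[0,0,0],85],[[-16,58,55],[0,0,0],85],[[-16,58,105],[0,0,0],85],[[-16,58,138],[0,0,0],85],[[-16,58,149],[0,0,0],85],[[-16,58,149],[0,0,0],85],[[-16,58,149],[0,0,0],40],[[-16,58,149],[0,0,0],32],[[-16,58,149],[0,0,0],32],[[-16,58,149],[0,0,0],32]]'

```text
time: 31.1
ee_pos: [0.423, -0.104, 0.0283]
orientation: [179.9, -0.1, 0.3]
ft_force: [-1.8, 0.1, 6.3]
grip_width: 0.0388
grip_force: 59.9
```

carry_out --motion '[[[0,0,0],[0,0,0],32]]'

```text
time: 31.22
ee_pos: [0.423, -0.104, 0.0283]
orientation: [180.0, -0.1, 0.3]
ft_force: [-0.1, 1.2, 6.1]
grip_width: 0.0385
grip_force: 59.9
```

```bash
python3 - <<'E'
from h import *
o=bot.get_obs();print(o["ee_pos"],o["grip_width"],o["grip_force"],go([.58,.19,.17],0))
E
```

```text
[ 0.42298352 -0.10398646  0.02830411] 0.03852925654482407 59.85408425331116 (array([ 158.7, -293.1, -141.6]), array([ 0. , -0.1,  0.3]))
```

carry_out --motion '[[[0,0,-50],[0,0,0],32],[[0,0,-110],[0,0,0],32],[[0,0,-140],[0,0,0],32],[[26,-49,-140],[0,0,0],32],[[52,-98,-140],[0,0,0],32],[[79,-147,-140],[0,0,0],32],[[105,-196,-140],[0,0,0],32],[[132,-245,-140],[0,0,0],32],[[158,-293,-140],[0,0,0],32],[[158,-293,-140],[0,0,0],32],[[158,-293,-80],[0,0,0],32],[[158,-293,-40],[0,0,0],32]]'

```text
time: 32.72
ee_pos: [0.5772, 0.1894, 0.0651]
orientation: [180.0, 0.1, 0.3]
ft_force: [-0.5, -0.5, -1.6]
grip_width: 0.0388
grip_force: 60.7
```

carry_out --motion '[[[0,0,25],[0,0,0],32],[[0,0,33],[0,0,0],32],[[0,0,33],[0,0,0],32]]'

```text
time: 33.1
ee_pos: [0.5784, 0.1896, 0.0348]
orientation: [180.0, -0.0, 0.2]
ft_force: [0.2, 0.4, -0.3]
grip_width: 0.0384
grip_force: 60.8
```

carry_out --motion '[[[0,0,2],[0,0,0],32],[[0,0,2],[0,0,0],38],[[0,0,2],[0,0,0],46],[[0,0,2],[0,0,0],48],[[0,0,2],[0,0,0],48],[[0,0,-40],[0,0,0],48],[[0,0,-100],[0,0,0],48],[[0,0,-160],[0,0,0],48],[[-40,40,-190],[0,0,0],0],[[-80,90,-190],[0,0,0],0],[[-80,90,-190],[0,0,0],0],[[-80,90,-190],[0,0,0],0]]'

```text
time: 34.6
ee_pos: [0.4992, 0.0999, 0.2243]
orientation: [-180.0, -0.1, 0.2]
ft_force: [-0.4, 0.4, 0.0]
grip_width: 0.0002
grip_force: 0.0
```

```bash
python3 look.py; python3 - <<'E'
from h import *
ims=[]
for n in("wrist","scene"):
    f=bot.grab_frame(n);ims.append(f["img"][:,:,::-1]);np.savez(n+"5.npz",**f)
cv2.imwrite("pics/c5.png",np.hstack([cv2.resize(i,(400,300),interpolation=cv2.INTER_AREA) for i in ims]))
E
```

```text
[0.4996 0.1006 0.2239] [-180.    -0.     0.3] grip 0.0002974682129893117 F [ 0.  -1.   0.5]
```

View pics/c5.png

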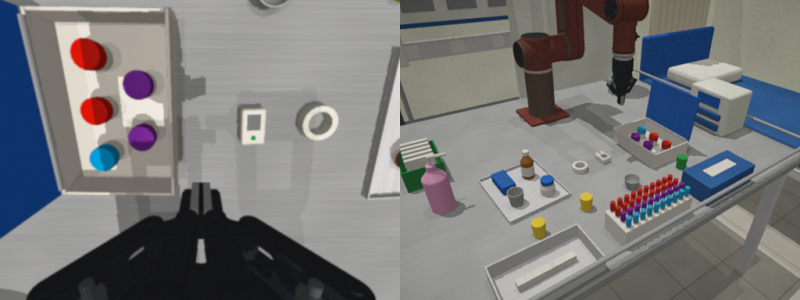

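All five pots stand upright in the box (left frame, x 88–142, y 53–157). Next I close the lid from behind. First I check the free space behind it and compute the arc.

```bash
python3 - <<'E'
from h import *
f=dict(np.load("scene.npz"))
print("device base",ray(f,np.array([(650,268),(590,245)])*.64,0),"rail",ray(f,np.array([(540,180),(470,150)])*.64,.0))
print(go([.54,.10,.31],0),go([.54,.42,.31],0),go([.54,.42,.2285],0))
r=155
for t in np.arange(1.65,-.01,-.15): 
    y=315-r*np.cos(t)+8*np.sin(t)+14.5;z=62.5+r*np.sin(t)+8*np.cos(t)+11;print(round(t,2),"tool y",round(420-y),"tool z",round(228.5-z))
E
```

```text
device base [[0.64511002 0.60495563]
 [0.49068392 0.57935385]] rail [[ 0.1156303   0.78788741]
 [-0.21026229  0.78693866]]
(array([ 40.6,   0.9, -86.3]), array([-0. ,  0. ,  0.3])) (array([  42.5, -319.1,  -86.3]), array([-0. ,  0. ,  0.3])) (array([  42.6, -319.1,   -4.8]), array([-0. ,  0. ,  0.3]))
1.65 tool y 70 tool z 1
1.5 tool y 93 tool z 0
1.35 tool y 117 tool z 2
1.2 tool y 139 tool z 8
1.05 tool y 161 tool z 17
0.9 tool y 181 tool z 29
0.75 tool y 198 tool z 43
0.6 tool y 214 tool z 61
0.45 tool y 227 tool z 80
0.3 tool y 236 tool z 102
0.15 tool y 243 tool z 124
0.0 tool y 246 tool z 147
```

carry_out --motion '[[[20,0,-45],[0,0,0],0],[[41,0,-90],[0,0,0],0],[[41,0,-90],[0,0,0],0],[[41,-60,-90],[0,0,0],0],[[41,-120,-90],[0,0,0],0],[[41,-180,-90],[0,0,0],0],[[41,-240,-90],[0,0,0],0],[[41,-290,-90],[0,0,0],0],[[41,-320,-90],[0,0,0],0],[[41,-320,-90],[0,0,0],0],[[41,-320,-50],[0,0,0],0],[[41,-320,-5],[0,0,0],0]]'

```text
time: 36.35
ee_pos: [0.5386, 0.4196, 0.2282]
orientation: [-180.0, -0.1, 0.3]
ft_force: [-0.2, 0.9, -0.2]
grip_width: 0.0003
grip_force: 0.0
```

carry_out --motion '[[[0,15,0],[0,0,0],0],[[0,30,0],[0,0,0],0],[[0,45,0],[0,0,0],0],[[0,55,0],[0,0,0],0],[[0,63,0],[0,0,0],0],[[0,70,0],[0,0,0],0],[[0,78,0],[0,0,0],0],[[0,86,0],[0,0,0],0],[[0,93,0],[0,0,0],0],[[0,101,0],[0,0,0],0],[[0,109,1],[0,0,0],0],[[0,117,2],[0,0,0],0]]'

```text
time: 37.85
ee_pos: [0.5385, 0.3025, 0.2264]
orientation: [180.0, 0.0, 0.3]
ft_force: [0.8, 2.4, 0.2]
grip_width: 0.0001
grip_force: 0.9
```

```bash
python3 - <<'E'
from h import *
o=bot.get_obs();print(o["ee_pos"],o["ft_force"])
f=bot.grab_frame("scene");cv2.imwrite("pics/s6.png",cv2.resize(f["img"][60:260,200:500,::-1],(750,500)))
E
```

```text
[0.53853545 0.30249273 0.22643485] [0.83084247 2.4416551  0.22319918]
```

View pics/s6.png

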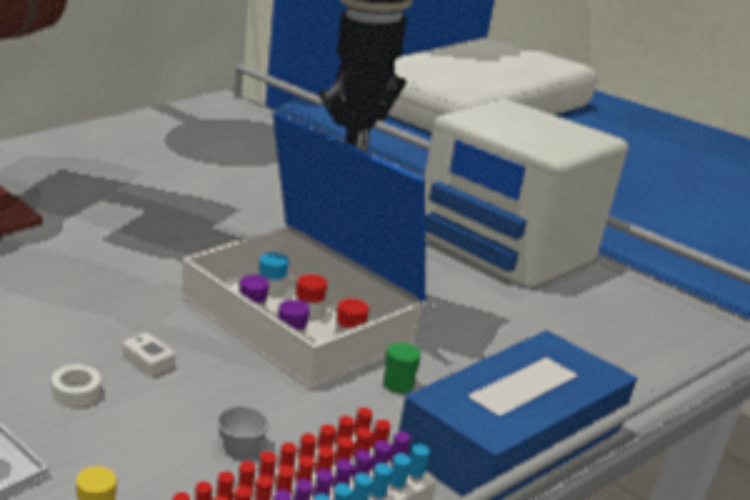

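The finger is behind the lid, which has started to close (lid edge at about (350,145)). I continue along the arc.

carry_out --motion '[[[0,11,3],[0,0,0],0],[[0,22,6],[0,0,0],0],[[0,33,10],[0,0,0],0],[[0,44,15],[0,0,0],0],[[0,54,21],[0,0,0],0],[[0,64,27],[0,0,0],0],[[0,73,34],[0,0,0],0],[[0,81,41],[0,0,0],0],[[0,89,50],[0,0,0],0],[[0,97,59],[0,0,0],0],[[0,104,68],[0,0,0],0],[[0,110,78],[0,0,0],0]]'

```text
time: 39.4
ee_pos: [0.5393, 0.1927, 0.1482]
orientation: [180.0, 0.0, 0.3]
ft_force: [0.5, 0.3, 0.5]
grip_width: 0.0003
grip_force: 0.6
```

carry_out --motion '[[[0,5,11],[0,0,0],0],[[0,9,22],[0,0,0],0],[[0,12,31],[0,0,0],0],[[0,14,38],[0,0,0],0],[[0,16,45],[0,0,0],0],[[0,17,51],[0,0,0],0],[[0,18,56],[0,0,0],0],[[0,19,60],[0,0,0],0],[[0,19,63],[0,0,0],0],[[0,19,65],[0,0,0],0]]'

```text
time: 40.65
ee_pos: [0.5395, 0.1739, 0.0838]
orientation: [180.0, -0.0, 0.3]
ft_force: [-0.3, -1.2, 0.9]
grip_width: -0.0003
grip_force: 0.5
```

carry_out --motion '[[[0,0,1],[0,0,0],0],[[0,0,2],[0,0,0],0],[[0,0,3],[0,0,0],0],[[0,0,3],[0,0,0],0]]'

```text
time: 41.15
ee_pos: [0.5395, 0.1741, 0.0815]
orientation: [180.0, -0.0, 0.3]
ft_force: [-2.2, -1.7, 5.4]
grip_width: -0.0001
grip_force: 2.5
```

```bash
python3 - <<'E'
from h import *
f=bot.grab_frame("side");cv2.imwrite("pics/s7.png",cv2.resize(f["img"][60:230,150:350,::-1],(700,595)))
E
```

```text
(no output)
```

View pics/s7.png

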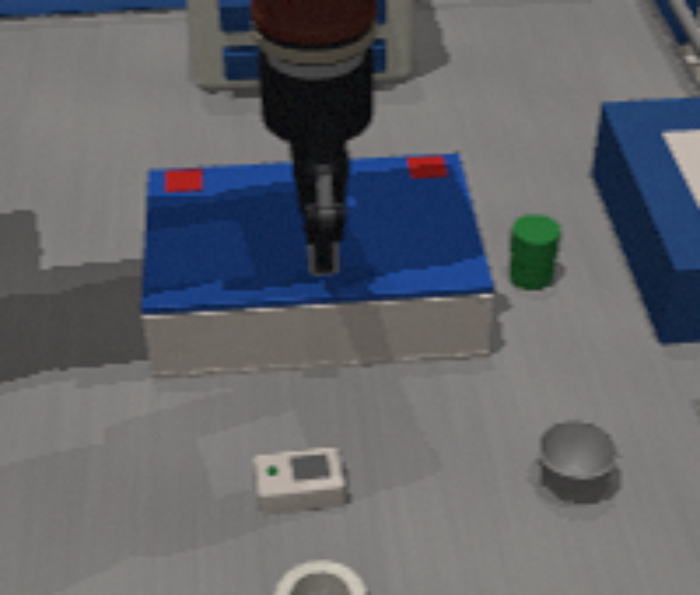

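The lid looks flat on the box (front edge at y≈295 px). I press slightly more to be sure, then lift off.

carry_out --motion '[[[0,0,1],[0,0,0],0],[[0,0,2],[0,0,0],0],[[0,0,2],[0,0,0],0]]'

```text
time: 41.58
ee_pos: [0.5397, 0.1741, 0.0814]
orientation: [180.0, -0.0, 0.3]
ft_force: [-7.3, -3.3, 18.0]
grip_width: -0.0002
grip_force: 9.0
```

carry_out --motion '[[[0,0,-20],[0,0,0],0],[[0,0,-70],[0,0,0],30],[[-15,50,-90],[0,0,0],60],[[-30,105,-90],[0,0,0],60],[[-30,105,-90],[0,0,0],60]]'

```text
time: 42.2
ee_pos: [0.5097, 0.0662, 0.1699]
orientation: [180.0, -0.1, 0.1]
ft_force: [1.2, 0.2, 0.6]
grip_width: 0.06
grip_force: 0.0
```

```bash
python3 - <<'E'
from h import *
o=bot.get_obs();print(o["ee_pos"],o["ft_force"])
for n in("wrist","side","scene"):
    f=bot.grab_frame(n);g=cv2.cvtColor(f["img"],cv2.COLOR_RGB2HSV)
    a=proj(f,[.509,.02,.024])[0].astype(int);print(n,a)
    x0,y0=np.maximum(a-55,0);sub=g[y0:y0+110,x0:x0+110]
    m=((sub[...,2]>185)&(sub[...,1]<45)).astype(np.uint8)
    c=[k for k in cv2.findContours(m,cv2.RETR_EXTERNAL,cv2.CHAIN_APPROX_NONE,offset=(int(x0),int(y0)))[0] if cv2.contourArea(k)>100]
    for k in c: b=cv2.boxPoints(cv2.minAreaRect(k));print(cv2.contourArea(k),ray(f,cen(k),.024).round(3),ray(f,b,.024).round(3).tolist())
    np.savez(n+"8.npz",**f)
    if n=="wrist":w=f["img"]
s=np.load("scene8.npz")["img"]
cv2.imwrite("pics/w8.png",np.hstack([cv2.resize(w,(400,300)),cv2.resize(s[80:230,250:450],(400,300))])[:,:,::-1])
E
```

```text
[0.50972002 0.06618214 0.1699049 ] [1.19714354 0.22336969 0.62969643]
wrist [300 181]
644.5 [[ 0.464 -0.031]] [[0.484, -0.01], [0.484, -0.042], [0.444, -0.046], [0.444, -0.014]]
2578.0 [[0.496 0.025]] [[0.444, 0.064], [0.539, 0.061], [0.537, -0.002], [0.441, -0.007]]
161.5 [[0.542 0.061]] [[0.546, 0.079], [0.546, 0.045], [0.535, 0.045], [0.535, 0.08]]
137.0 [[0.553 0.037]] [[0.557, 0.05], [0.558, 0.026], [0.549, 0.025], [0.547, 0.049]]
side [235 192]
scene [260 197]
137.5 [[ 0.517 -0.095]] [[0.48, -0.102], [0.51, -0.058], [0.553, -0.086], [0.524, -0.128]]
```

View pics/w8.png

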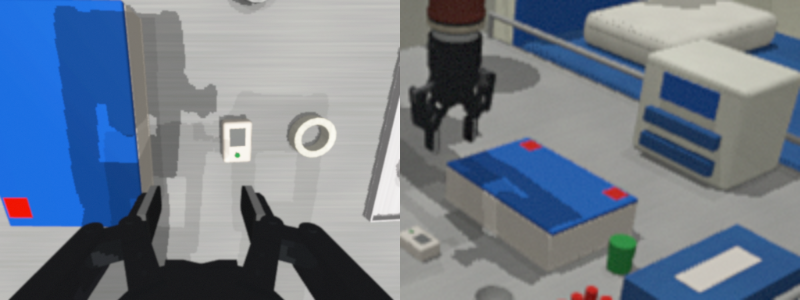

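The lid is shut. The logger's top face spans (223,117)–(251,160) in the wrist frame, and it is aligned with the gripper.

```bash
python3 - <<'E'
from h import *
f=dict(np.load("wrist8.npz"));c=ray(f,np.array([(223,117),(250,117),(251,161),(224,161)])*1.28,.024);print(c.round(3),c.mean(0))
l=ray(f,np.array([(124,0),(140,227)])*1.28,.07);print("lid near edge",l)
lo=c.mean(0);print(go([*lo,.02],0),lo)
E
```

```text
[[ 0.544  0.037]
 [ 0.544  0.001]
 [ 0.48  -0.005]
 [ 0.48   0.033]] [0.5121949  0.01651603]
lid near edge [[0.66285114 0.13943518]
 [0.40297227 0.14885121]]
(array([  1.6,  52.9, 149.3]), array([-0. , -0. ,  0.3])) [0.5121949  0.01651603]
```

carry_out --motion '[[[1,48,0],[0,0,0],66],[[1,48,0],[0,0,0],66],[[1,48,60],[0,0,0],66],[[1,48,115],[0,0,0],66],[[1,48,145],[0,0,0],66],[[1,48,154],[0,0,0],66],[[1,48,154],[0,0,0],66],[[1,48,154],[0,0,0],42],[[1,48,154],[0,0,0],32],[[1,48,154],[0,0,0],32],[[1,48,154],[0,0,0],32],[[1,48,154],[0,0,0],32]]'

```text
time: 43.85
ee_pos: [0.5132, 0.0209, 0.017]
orientation: [180.0, -0.2, 0.3]
ft_force: [-0.0, 0.4, 6.1]
grip_width: 0.0384
grip_force: 62.3
```

```bash
python3 - <<'E'
from h import *
o=bot.get_obs();print(o["ee_pos"],o["grip_width"],o["grip_force"],o["ft_force"],go([.539,.225,.15],0))
E
```

```text
[0.51316414 0.02086039 0.01701475] 0.03835402741578631 62.25381016731262 [-0.04850784  0.36786698  6.08741045] (array([  27.4, -204. , -132.9]), array([ 0. , -0.2,  0.3]))
```

carry_out --motion '[[[0,0,-50],[0,0,0],32],[[0,0,-100],[0,0,0],32],[[0,0,-120],[0,0,0],32],[[7,-51,-120],[0,0,0],32],[[14,-102,-120],[0,0,0],32],[[20,-153,-120],[0,0,0],32],[[27,-204,-120],[0,0,0],32],[[27,-204,-120],[0,0,0],32],[[27,-204,-90],[0,0,0],32],[[27,-204,-76],[0,0,0],32],[[27,-204,-73],[0,0,0],32],[[27,-204,-73],[0,0,0],32]]'

```text
time: 45.35
ee_pos: [0.5376, 0.2246, 0.0884]
orientation: [-180.0, -0.0, 0.2]
ft_force: [-0.3, -0.2, -0.6]
grip_width: 0.0391
grip_force: 61.5
```

carry_out --motion '[[[0,0,1],[0,0,0],32],[[0,0,1],[0,0,0],32],[[0,0,1],[0,0,0],39],[[0,0,1],[0,0,0],46],[[0,0,1],[0,0,0],52],[[0,0,1],[0,0,0],52],[[0,0,-30],[0,0,0],52],[[0,0,-80],[0,0,0],52],[[-40,50,-110],[0,0,0],52],[[-60,100,-120],[0,0,0],52],[[-60,100,-120],[0,0,0],52]]'

```text
time: 46.72
ee_pos: [0.4772, 0.1224, 0.2093]
orientation: [180.0, -0.1, 0.1]
ft_force: [0.1, 0.6, -0.1]
grip_width: 0.0519
grip_force: 0.0
```

```bash
python3 - <<'E'
from h import *
o=bot.get_obs();print(o["ee_pos"],o["ft_force"])
a=bot.grab_frame("wrist")["img"];b=bot.grab_frame("scene")["img"]
cv2.imwrite("pics/end.png",np.hstack([cv2.resize(a,(400,300)),cv2.resize(b,(400,300))])[:,:,::-1])
E
```

```text
[0.47723587 0.12237856 0.20933725] [ 0.07983845  0.59036652 -0.08952824]
```

View pics/end.png

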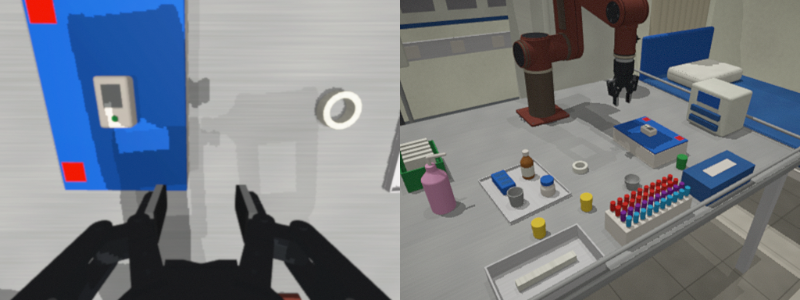

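The logger lies screen up at the middle of the shut lid (left frame (115,102)), and nothing else has moved. Handing in.

```bash
python3 -c "
from rig import bot
print(bot.job_done())"
```

```text
the job is handed in; nothing more can be done
None
```

I handed in the job at about 47 s: the brick is flat in a free spot on the tray, all five pots stand upright in the box, the lid is lowered and shut, and the logger lies screen up near the middle of the lid; no verdict came back.

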